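# Set up a kiln tier over a cup

### The job

Pack the kiln shelf (the slab with two ring marks): stand the two matching tall kiln posts upright on its two ring marks, one each, with the bisque cup standing upright on the shelf midway between them, then lay the narrow bridge slab level across the tops of both posts, centred over the cup and in line with the shelf. Leave the short post, the jar and the timer where they are.

Things in the scene. Friction and masses are not known exactly. Their poses are not given: they have to be found in the camera images.
- kiln_shelf: kiln shelf: pale brown-grey slab lying flat on the table, fixed, 120 mm (its x) by 240 mm (its y, the long way) by 15 mm thick. Origin at the centre of its underside, on the table; z up; its top is 15 mm above the origin. On the top are two dark rings (outer diameter 50 mm, inner 41 mm, flush), centred on its long middle line at y = +75 mm and y = -75 mm; the middle between them is the slab's centre
- bridge_center (a point): bridge: loose narrow slab of the same material without marks, lying flat on the table, 56 mm (its x) by 200 mm (its y, the long way) by 15 mm thick, about 0.33 kg. This point is its centre, half-way up (7.5 mm above its underside); z up
- post_a_mid (a point): tall kiln post: buff upright tube, 40 mm in diameter, 90 mm high, with a 16 mm hole down its middle; stands on the table. This point is its centre, half-way up (45 mm above its foot). z up along the tube. Identical to the other tall post; either may stand on either mark
- post_b_mid (a point): tall kiln post: buff upright tube, 40 mm in diameter, 90 mm high, with a 16 mm hole down its middle; stands on the table. This point is its centre, half-way up (45 mm above its foot). z up along the tube. Identical to the other tall post; either may stand on either mark
- cup_mid (a point): bisque cup: buff unglazed cup without handle, a blue band round it, 67 mm in diameter at the rim and narrower towards the foot, 61 mm high, standing mouth up on the table. This point is its centre, on its axis, 30.5 mm above its foot; z up
- short_post_mid (a point): short kiln post, not wanted here: the same 40 mm buff tube but only 50 mm high. This point is its centre, 25 mm above its foot. To be left alone
- jar_mid (a point): glaze jar with a dark screw lid, 51 mm in diameter, 60 mm high, standing on the table. This point is its centre, 30 mm above its foot. To be left alone
- timer_mid (a point): round kitchen timer, 63 mm in diameter, 43 mm high, with a green dial. This point is its centre, 21.5 mm above the table. To be left alone
Not all that is in view belongs to the job. What is shaped like the part that bears cup_mid but purple is not meant.

How it is judged:
By the outcome, as a careful person would: the job done as asked, in the order asked, and still so for the second after the job is handed in, with the robot touching nothing.
It also fails if it takes over 93 s, if anything falls off the work surface, if the arm or the gripper's body presses on something with over 40 N, if the wrist force passes 120 N, or if a joint passes its speed limit or range.

### The arm

A 6-joint arm with a two-finger parallel gripper is mounted at the origin on a cart in front of the work surface, level with it; the furniture and walls round the work are solid. World frame = base frame: x ahead of the robot, y to its left, z up, the work surface at z = 0. Lengths are in m, angles in rad, forces in N, time in s.
With the tool pointing down it reaches from about 0.425 to 0.95 m from the base axis. Payload 3.5 kg.
Tool frame: the origin (TCP) lies at the very end of the fingers, on their centre line; the grasp point (between the pads) lies 19 mm behind it (grip_depth is the distance from the TCP to the grasp point, in m); x points along the fingers, z is the direction in which the jaws open and shut, and the axes are right-handed (so a half turn about x gives the same grasp; the last joint's range is limited). The gripper opens to 85 mm and grips with 20 to 120 N. Pads are 22 mm wide; open, the fingers measure 114 mm over their backs; the gripper's body (76 mm by 85 mm) begins 54 mm behind the grasp point. The pads swing forward as they close: fully open they stand 13 mm farther back than shut.
Start: joints at [-1.45, 0.286, 1.577, -0, 1.279, -0.15], TCP at [0.181, -0.65, 0.231] pointing down, gripper open.
Joint ranges: [-2.77, 2.77], [-0.9, 2.22], [0.21, 2.48], [-1.53, 4.67], [0.24, 2.81], [-2.84, 2.84]. Speed limits (rad/s): [2.79, 2.79, 3.14, 3.14, 3.14, 3.14].

### API

Orientations are given as a unit quaternion [x, y, z, w].
In Python, from plant import get_state, read_camera, calibration, sign_off, recognise, grip_depth gives the robot as it stands. The module is installed in compiled form; this text tells all that it offers.
- The arm moves only by the tool servo_tool, never from a script. Its argument "deltas" is a list that holds one entry, the list of rows, each a list of 4 numbers: the shift along the world's x, y, z scaled (see below), then the turn about the world's z scaled (see below). In form: [[[tx, ty, tz, spin], ...]]. A call has exactly 5 rows; each row is the pose to reach, as a shift and turn from the pose commanded when the call began; what a row does not reach only later rows make up. The controller multiplies each number of a shift by 10 cm and each number of a turn by 90 degrees. A row lasts 1/10 s, in which the tool goes at most 50 mm and 8.59 degrees, less where a joint would pass 70% of its speed; a pose out of reach is approached as far as the arm can. A call with a number of a shift or a turn outside -1 to 1 is refused whole. A call with a gripper value outside its range is refused whole. "claw" is the gripper's target within -1 to 1 (fully open at 1, half-way at 0, shut at -1), set as the call begins (left out, the last holds). The fingers move at their own pace and stop on an object; "force" is the grip in N (left out, the last holds). Time passes only in rows, so rows that repeat a pose let the fingers close, or fill a call up. It gives the time, the measured TCP pose, the force and the opening at its end, in the units of the state.
- get_state(): the state, without advancing time (a new reading comes with each control period).
- read_camera(name): name is "scene" or "top"; returns the picture (480x640x3 uint8, blue, green, red); there is no depth.
- calibration(name): a dict with "intrinsics" (3x3 intrinsics, pixels), "R" (3x3) and "t" (3): a world point X has camera coordinates R X + t. Camera axes: x right, y down, z forward; pixel columns grow to the right and rows downward; lengths in m; the calibration is good to about 2 mm. A picture is of the moment at which its call begins. calibration takes no time and is no camera call.
- sign_off(): hands the job in, once; it reports no verdict.
Trained networks look in the newest picture that a camera, given by its name, has taken for a name from the list of things; names that differ only in an ending like _2 or _b are one class to them, and where a whole thing is asked for, a point or a joint stands for the part that bears it (a point fixed in the world has none). Each returns a list of dicts, best first, with "p" (0 to 1); they miss things now and then, are a little off and sometimes report something else, mostly with a low value. They report only what shows in the picture. A call takes as long as a camera call. They do not tell look-alikes from the thing itself.
- recognise(camera, query): "at" ([x, y, z] in m, in world coordinates, good to about 4 mm: the middle of the surface that is visible of it).
The state is a dict: "time": time; "qpos": joint angles; "dq": joint speeds; "joint_efforts": joint torques, N m; "eef_pos": TCP position; "tcp_rot": TCP orientation; "contact_force": force on the tool from outside, world axes, zero at the start; "wrist_torque": the same for the moment, N m; "opening": opening from 0.0 (shut) to 1.0 (fully open).
Only numpy, scipy, OpenCV 4.12 (cv2) and the standard library are available. Lean on these libraries where they do the work, as an engineer would, in place of code of your own. Each camera call takes 0.05 s, during which the arm holds its last target. There are 200 camera calls.

## Working session

There is one attempt and no reset: what is moved stays moved. The work goes in short steps, Python scripts to look and compute and a tool call to move; the robot and the scene stay as the last step left them, time stands still between calls to the robot, and variables do not carry over. Pictures are saved under pics/ and viewed, about 12 in all and at most 16, crops included, and the job is handed in when it is done.

Besides the shell and the picture viewer there is one more tool, called after "Call:" by a JSON object that holds its "fn" and its "kwargs", one argument or row to a line. servo_tool: Moves the arm, as the interface text tells. Its arguments: {"type":"object","properties":{"deltas":{"type":"array"},"claw":{"type":"number"},"force":{"type":"number"}},"required":["deltas"]}

```bash
mkdir -p pics
python3 - <<'E'
from plant import *
import cv2
for c in ["scene","top"]:
    cv2.imwrite(f"pics/{c}0.png",read_camera(c)); k=calibration(c); print(c,k)
    for q in ["kiln_shelf","bridge_center","post_a_mid","cup_mid","short_post_mid","jar_mid","timer_mid"]:
        print(q,[(round(d["p"],2),[round(float(v),3) for v in d["at"]]) for d in recognise(c,q)])
print(get_state(),grip_depth)
E
```

```text
scene {'intrinsics': array([[518.57225936,   0.        , 318.93035706],
       [  0.        , 518.57225936, 239.92353011],
       [  0.        ,   0.        ,   1.        ]]), 'R': array([[-0.60710996, -0.79455274, -0.01017037],
       [-0.53667689,  0.41944119, -0.73215231],
       [ 0.5859995 , -0.43903876, -0.68106502]]), 't': array([0.37744452, 0.35779677, 0.92142267])}
kiln_shelf [(0.94, [0.567, 0.047, 0.017])]
bridge_center [(0.54, [0.442, -0.23, 0.016]), (0.38, [0.647, 0.262, 0.04])]
post_a_mid [(0.94, [0.414, 0.26, 0.067])]
cup_mid [(0.84, [0.739, 0.207, 0.041]), (0.65, [0.648, 0.263, 0.042])]
short_post_mid [(0.82, [0.528, 0.269, 0.04])]
jar_mid [(0.9, [0.52, 0.378, 0.056])]
timer_mid [(0.57, [0.406, 0.379, 0.025])]
top {'intrinsics': array([[501.90792972,   0.        , 317.43704671],
       [  0.        , 501.90792972, 241.69906329],
       [  0.        ,   0.        ,   1.        ]]), 'R': array([[ 0.00430511, -0.99994622, -0.00943488],
       [-0.9942891 , -0.00327429, -0.10666987],
       [ 0.10663325,  0.00984023, -0.99424973]]), 't': array([0.02461277, 0.56618937, 1.20
[... 374 characters left out ...]
66, [0.421, 0.371, 0.026])]
{'time': 0.8, 'qpos': array([-1.44998762e+00,  2.86258006e-01,  1.57668351e+00, -2.87371295e-05,
        1.27859817e+00, -1.49997809e-01]), 'dq': array([ 0.00111042, -0.00115739,  0.00036385,  0.00077556, -0.00076625,
        0.00036576]), 'joint_efforts': array([ 4.60702249e-04, -4.05906022e+01, -2.92925316e+01, -1.37686225e-04,
        4.22956318e-04, -6.97177228e-06]), 'eef_pos': array([ 0.18059072, -0.65038634,  0.23136184]), 'tcp_rot': array([ 0.427906  ,  0.56291413, -0.42794643,  0.56292627]), 'contact_force': array([-0.66941842,  0.5661929 ,  0.04695416]), 'wrist_torque': array([-0.00611331, -0.03856349, -0.05443498]), 'opening': 1.0019951465795611} 0.0187
```

View pics/top0.png

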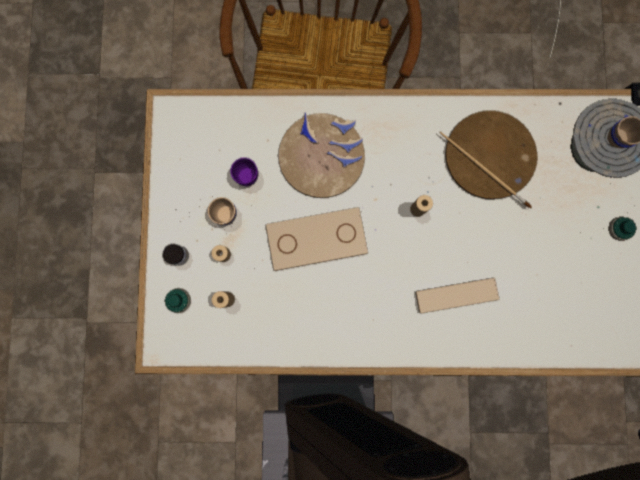

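View pics/scene0.png

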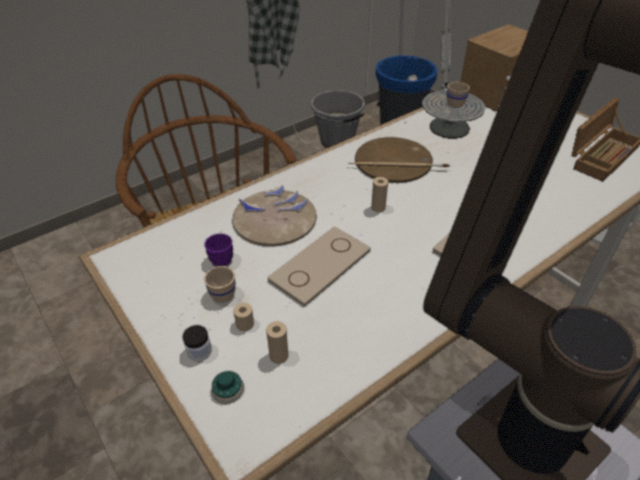

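The top view shows the tall posts at (222,299) and (422,205), the cup at (222,211) and the purple cup at (245,172). The short post is at (220,254), the shelf rings at (287,243) and (346,233), and the bridge at (457,295). Next I refine these with crops.

```bash
cat > h.py <<'E'
import numpy as np, cv2
from plant import *
def plane(c,uv,z):
    k=calibration(c); d=k["R"].T@np.linalg.solve(k["intrinsics"],[uv[0],uv[1],1.]); o=-k["R"].T@k["t"]
    return o+d*(z-o[2])/d[2]
def px(c,X):
    k=calibration(c); p=k["intrinsics"]@(k["R"]@np.array(X,float)+k["t"]); return p[:2]/p[2]
def crop(im,c,r,s): 
    return cv2.resize(im[c[1]-r:c[1]+r,c[0]-r:c[0]+r],None,fx=s,fy=s,interpolation=cv2.INTER_CUBIC)
E
python3 - <<'E'
from h import *
im=cv2.imread("pics/top0.png")
tiles=[crop(im,c,r,400//(2*r)*1) for c,r in [((222,299),20),((422,205),20),((222,211),20)]]
tiles2=[crop(im,c,r,s) for c,r,s in [((316,239),50,4),((457,295),50,4)]]
a=np.hstack([cv2.resize(t,(266,266)) for t in tiles]); b=np.hstack(tiles2)
b=cv2.resize(b,(798,399)) if 0 else cv2.resize(b,(650,325))
b=cv2.copyMakeBorder(b,0,0,0,798-650,cv2.BORDER_CONSTANT)
cv2.imwrite("pics/c1.png",np.vstack([a,b]))
# slabs: tan vs white by saturation
hsv=cv2.cvtColor(im,cv2.COLOR_BGR2HSV)
for n,c,z in [("shelf",(316,239),.015),("bridge",(457,295),.015)]:
    m=((hsv[...,1]>50)&(hsv[...,2]>90)).astype(np.uint8)
    m=cv2.morphologyEx(m,cv2.MORPH_CLOSE,np.ones((5,5)))
    cs,_=cv2.findContours(m,cv2.RETR_EXTERNAL,cv2.CHAIN_APPROX_NONE)
    for k in cs:
        if cv2.contourArea(k)>300 and cv2.pointPolygonTest(k,c,False)>0:
            P=np.array([plane("top",p[0],z)[:2] for p in k],np.float32)*1000
            print(n,cv2.minAreaRect(P))
E
```

```text
shelf ((575.7144775390625, 30.408897399902344), (119.36516571044922, 239.27978515625), 10.685050010681152)
bridge ((436.5113830566406, -316.9537353515625), (54.90646743774414, 200.03549194335938), 10.021990776062012)
```

View pics/c1.png

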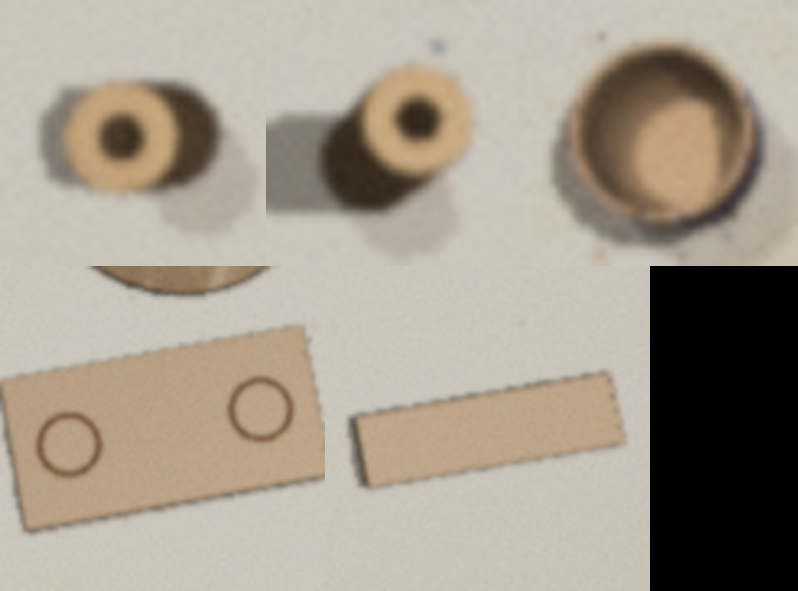

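Run:
```python
from h import *
from scipy.spatial.transform import Rotation as R
for n,uv,z in [("A",(219.8,299.2),.09),("B",(424.3,202.5),.09),("cup",(221.3,210.6),.061),("ringL",(286.9,243.4),.015),("ringR",(345.8,232.6),.015)]:
    print(n,plane("top",uv,z).round(4))
s=get_state(); m=R.from_quat(s["tcp_rot"]).as_matrix(); print(m.round(3)); print("jaw deg",np.degrees(np.arctan2(m[1,2],m[0,2])))
# cross-check in scene view
for n,X in [("A",(.426,.249,.09)),("B",(.652,-.223,.09))]: print(n,px("scene",X))
```

```text
A [0.4244 0.2528 0.09  ]
B [ 0.6538 -0.2263  0.09  ]
cup [0.638  0.2604 0.061 ]
ringL [0.5632 0.1033 0.015 ]
ringR [ 0.5909 -0.044   0.015 ]
[[-0.     0.964  0.268]
 [-0.     0.268 -0.964]
 [-1.    -0.     0.   ]]
jaw deg -74.48345543675752
A [277.4922963  326.85981881]
B [380.02377327 181.28079313]
```

Call:
{"fn": "servo_tool", "kwargs": {
  "deltas": [
    [[0.19, 0.17, 0, 0.09], [0.38, 0.34, 0, 0.18], [0.57, 0.51, 0, 0.27], [0.76, 0.68, 0, 0.36], [0.95, 0.85, 0, 0.45]]
  ],
  "claw": 1,
  "force": 40
}}

```text
time: 1.3
eef_pos: [0.2763, -0.5647, 0.2314]
tcp_rot: [0.205, 0.677, -0.205, 0.677]
contact_force: [0.3, -0.1, -0.2]
opening: 1.0
```

Call:
{"fn": "servo_tool", "kwargs": {
  "deltas": [
    [[0.19, 0.17, 0, 0.09], [0.38, 0.34, 0, 0.18], [0.57, 0.51, 0, 0.27], [0.76, 0.68, 0, 0.36], [0.95, 0.85, 0, 0.45]]
  ]
}}

```text
time: 1.8
eef_pos: [0.3713, -0.4796, 0.2315]
tcp_rot: [-0.042, 0.706, 0.042, 0.706]
contact_force: [-0.5, 0.3, 0.6]
opening: 0.997
```

Call:
{"fn": "servo_tool", "kwargs": {
  "deltas": [
    [[0.19, 0.17, 0, 0.02], [0.38, 0.34, 0, 0.03], [0.57, 0.51, 0, 0.047], [0.76, 0.68, 0, 0.047], [0.95, 0.85, 0, 0.047]]
  ]
}}

```text
time: 2.3
eef_pos: [0.4663, -0.3946, 0.2315]
tcp_rot: [-0.066, 0.704, 0.066, 0.704]
contact_force: [0.6, 0.0, 0.1]
opening: 0.998
```

Call:
{"fn": "servo_tool", "kwargs": {
  "deltas": [
    [[0.19, 0.17, 0, 0], [0.38, 0.34, 0, 0], [0.57, 0.51, 0, 0], [0.76, 0.68, 0, 0], [0.95, 0.85, 0, 0]]
  ]
}}

```text
time: 2.8
eef_pos: [0.5613, -0.3096, 0.2315]
tcp_rot: [-0.066, 0.704, 0.066, 0.704]
contact_force: [1.0, -0.6, 1.4]
opening: 1.003
```

Call:
{"fn": "servo_tool", "kwargs": {
  "deltas": [
    [[0.23, 0.21, 0, 0], [0.47, 0.42, 0, 0], [0.7, 0.63, 0, 0], [0.93, 0.84, 0, 0], [0.93, 0.84, 0, 0]]
  ]
}}

```text
time: 3.3
eef_pos: [0.6557, -0.2235, 0.2312]
tcp_rot: [-0.067, 0.704, 0.068, 0.704]
contact_force: [-0.1, -0.4, 0.1]
opening: 1.001
```

Call:
{"fn": "servo_tool", "kwargs": {
  "deltas": [
    [[0, 0, -0.2, 0], [0, 0, -0.4, 0], [0, 0, -0.6, 0], [0, 0, -0.75, 0], [0, 0, -0.9, 0]]
  ]
}}

```text
time: 3.8
eef_pos: [0.6532, -0.2269, 0.1405]
tcp_rot: [-0.066, 0.704, 0.066, 0.704]
contact_force: [0.4, -0.4, -0.3]
opening: 0.999
```

Call:
{"fn": "servo_tool", "kwargs": {
  "deltas": [
    [[0, 0, -0.2, 0], [0, 0, -0.4, 0], [0, 0, -0.6, 0], [0, 0, -0.75, 0], [0, 0, -0.9, 0]]
  ]
}}

```text
time: 4.3
eef_pos: [0.6536, -0.2267, 0.0506]
tcp_rot: [-0.066, 0.704, 0.066, 0.704]
contact_force: [0.4, 0.2, -0.2]
opening: 1.001
```

Run:
```python
from h import *
im=read_camera("scene"); s=get_state(); print(s["eef_pos"],s["contact_force"])
cv2.imwrite("pics/s1.png",crop(im,(375,170),60,5))
```

```text
[ 0.65200615 -0.22586568  0.04749978] [-1.04403684  0.59177454 -2.7077276 ]
```

View pics/s1.png

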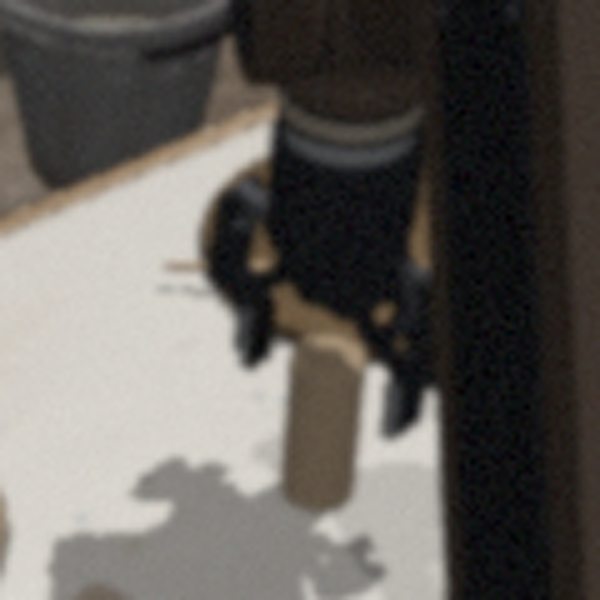

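The post stands midway between the open fingers, at about (320,420) in the crop. Closing now.

Call:
{"fn": "servo_tool", "kwargs": {
  "deltas": [
    [[0, 0, 0, 0], [0, 0, 0, 0], [0, 0, 0, 0], [0, 0, 0, 0], [0, 0, 0, 0]]
  ],
  "claw": -1,
  "force": 40
}}

```text
time: 4.85
eef_pos: [0.6545, -0.2269, 0.053]
tcp_rot: [-0.067, 0.703, 0.066, 0.705]
contact_force: [-1.3, -0.4, 3.0]
opening: 0.462
```

Call:
{"fn": "servo_tool", "kwargs": {
  "deltas": [
    [[0, 0, 0, 0], [0, 0, 0, 0], [0, 0, 0, 0], [0, 0, 0, 0], [0, 0, 0, 0]]
  ]
}}

```text
time: 5.35
eef_pos: [0.6545, -0.227, 0.053]
tcp_rot: [-0.067, 0.703, 0.066, 0.705]
contact_force: [-1.2, -0.3, 6.1]
opening: 0.461
```

Call:
{"fn": "servo_tool", "kwargs": {
  "deltas": [
    [[0, 0, 0.05, 0], [0, 0, 0.15, 0], [0, 0, 0.3, 0], [0, 0, 0.4, 0], [0, 0, 0.5, 0]]
  ]
}}

```text
time: 5.85
eef_pos: [0.6539, -0.2265, 0.1029]
tcp_rot: [-0.066, 0.704, 0.066, 0.704]
contact_force: [-0.3, 0.4, -1.8]
opening: 0.458
```

Call:
{"fn": "servo_tool", "kwargs": {
  "deltas": [
    [[-0.04, 0.12, 0, 0], [-0.11, 0.33, 0, 0], [-0.19, 0.55, 0, 0], [-0.26, 0.75, 0, 0], [-0.32, 0.92, 0, 0]]
  ]
}}

```text
time: 6.35
eef_pos: [0.6204, -0.1323, 0.1008]
tcp_rot: [-0.066, 0.704, 0.067, 0.704]
contact_force: [0.1, -0.3, -2.7]
opening: 0.455
```

Call:
{"fn": "servo_tool", "kwargs": {
  "deltas": [
    [[-0.07, 0.2, 0, 0], [-0.15, 0.45, 0, 0], [-0.23, 0.67, 0, 0], [-0.29, 0.83, 0, 0], [-0.31, 0.905, 0, 0]]
  ]
}}

```text
time: 6.85
eef_pos: [0.5897, -0.042, 0.1011]
tcp_rot: [-0.067, 0.704, 0.067, 0.704]
contact_force: [0.2, -0.1, -1.8]
opening: 0.457
```

Call:
{"fn": "servo_tool", "kwargs": {
  "deltas": [
    [[0, 0, -0.05, 0], [0, 0, -0.12, 0], [0, 0, -0.19, 0], [0, 0, -0.24, 0], [0, 0, -0.27, 0]]
  ]
}}

```text
time: 7.35
eef_pos: [0.5902, -0.0444, 0.0731]
tcp_rot: [-0.066, 0.705, 0.066, 0.703]
contact_force: [1.3, -0.2, -1.9]
opening: 0.456
```

Run:
```python
from h import *
im=read_camera("scene"); s=get_state(); print(s["eef_pos"],s["contact_force"])
print((px("scene",(.5909,-.044,.015))-np.array([275,195]))*6)
cv2.imwrite("pics/s2.png",crop(im,(325,245),50,6))
```

```text
[ 0.59000081 -0.04425589  0.07285225] [-0.77033657  0.43263998 -2.98795379]
[393.98396206 296.92406296]
```

View pics/s2.png

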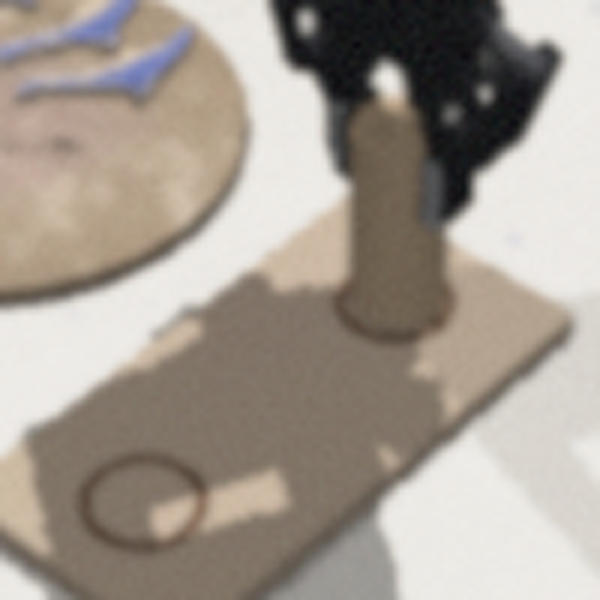

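The foot sits nicely inside the right ring: ring edges at x=335 and 457, post at 350 to 445. Lowering the last millimetres.

Call:
{"fn": "servo_tool", "kwargs": {
  "deltas": [
    [[0, 0, -0.01, 0], [0, 0, -0.02, 0], [0, 0, -0.03, 0], [0, 0, -0.04, 0], [0, 0, -0.04, 0]]
  ]
}}

```text
time: 7.9
eef_pos: [0.5906, -0.0438, 0.0703]
tcp_rot: [-0.066, 0.704, 0.066, 0.704]
contact_force: [-0.2, -0.3, -1.4]
opening: 0.459
```

Call:
{"fn": "servo_tool", "kwargs": {
  "deltas": [
    [[0, 0, -0.005, 0], [0, 0, -0.01, 0], [0, 0, -0.015, 0], [0, 0, -0.02, 0], [0, 0, -0.02, 0]]
  ]
}}

```text
time: 8.4
eef_pos: [0.5905, -0.0439, 0.0682]
tcp_rot: [-0.066, 0.704, 0.066, 0.704]
contact_force: [-0.2, -0.4, -2.1]
opening: 0.459
```

Call:
{"fn": "servo_tool", "kwargs": {
  "deltas": [
    [[0, 0, -0.005, 0], [0, 0, -0.01, 0], [0, 0, -0.015, 0], [0, 0, -0.02, 0], [0, 0, -0.02, 0]]
  ]
}}

```text
time: 8.9
eef_pos: [0.5908, -0.044, 0.068]
tcp_rot: [-0.066, 0.704, 0.066, 0.704]
contact_force: [-3.7, 0.7, 7.3]
opening: 0.456
```

Call:
{"fn": "servo_tool", "kwargs": {
  "deltas": [
    [[0, 0, 0, 0], [0, 0, 0, 0], [0, 0, 0, 0], [0, 0, 0, 0], [0, 0, 0, 0]]
  ],
  "claw": 1
}}

```text
time: 9.4
eef_pos: [0.5906, -0.0439, 0.0661]
tcp_rot: [-0.066, 0.704, 0.066, 0.704]
contact_force: [0.3, 0.1, 0.0]
opening: 1.001
```

Call:
{"fn": "servo_tool", "kwargs": {
  "deltas": [
    [[0, 0, 0.05, 0], [0, 0, 0.2, 0], [0, 0, 0.4, 0], [0, 0, 0.6, 0], [0, 0, 0.8, 0]]
  ]
}}

```text
time: 9.9
eef_pos: [0.591, -0.044, 0.1486]
tcp_rot: [-0.066, 0.703, 0.066, 0.705]
contact_force: [-0.1, -0.1, -0.5]
opening: 0.999
```

Call:
{"fn": "servo_tool", "kwargs": {
  "deltas": [
    [[-0.08, 0.12, 0, 0], [-0.2, 0.33, 0, 0], [-0.33, 0.55, 0, 0], [-0.45, 0.77, 0, 0], [-0.56, 0.99, 0, 0]]
  ]
}}

```text
time: 10.4
eef_pos: [0.5328, 0.0566, 0.1457]
tcp_rot: [-0.066, 0.704, 0.066, 0.704]
contact_force: [-0.2, -0.6, -0.1]
opening: 0.996
```

Call:
{"fn": "servo_tool", "kwargs": {
  "deltas": [
    [[-0.11, 0.2, 0, 0], [-0.22, 0.4, 0, 0], [-0.33, 0.6, 0, 0], [-0.44, 0.8, 0, 0], [-0.55, 0.99, 0, 0]]
  ]
}}

```text
time: 10.9
eef_pos: [0.4778, 0.1555, 0.1458]
tcp_rot: [-0.066, 0.704, 0.066, 0.704]
contact_force: [-0.2, 0.4, 0.2]
opening: 1.003
```

Call:
{"fn": "servo_tool", "kwargs": {
  "deltas": [
    [[-0.12, 0.22, 0, 0], [-0.25, 0.45, 0, 0], [-0.37, 0.68, 0, 0], [-0.48, 0.87, 0, 0], [-0.55, 0.985, 0, 0]]
  ]
}}

```text
time: 11.4
eef_pos: [0.4226, 0.2539, 0.1458]
tcp_rot: [-0.067, 0.704, 0.067, 0.704]
contact_force: [-0.5, -0.5, -0.2]
opening: 1.0
```

Run:
```python
from h import *
im=read_camera("scene"); s=get_state(); print(s["eef_pos"],s["contact_force"])
print(px("scene",(.4244,.2528,.09)),px("scene",(.4244,.2528,0)))
cv2.imwrite("pics/s3.png",crop(im,(270,320),75,5)[:600])
```

```text
[0.42207413 0.25469258 0.14578094] [-1.22662571  1.37889358 -0.29948319]
[276.31977679 328.36144898] [279.23397312 355.50610643]
```

View pics/s3.png

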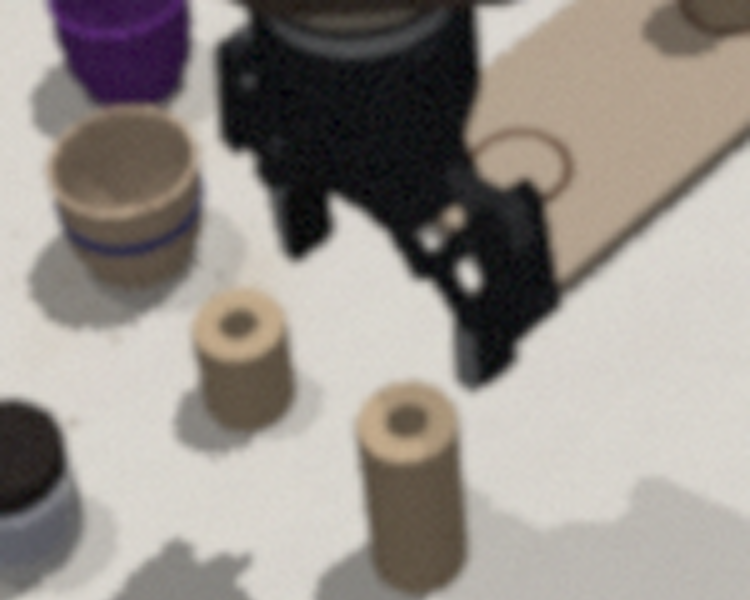

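Post A's top is at crop (407,423), within 1 px of the prediction, and the fingers are above it. Going down to grasp it.

Call:
{"fn": "servo_tool", "kwargs": {
  "deltas": [
    [[0, 0, -0.2, 0], [0, 0, -0.4, 0], [0, 0, -0.6, 0], [0, 0, -0.8, 0], [0, 0, -0.95, 0]]
  ]
}}

```text
time: 11.95
eef_pos: [0.4239, 0.2519, 0.0498]
tcp_rot: [-0.066, 0.705, 0.066, 0.703]
contact_force: [-0.0, -0.4, 0.4]
opening: 1.001
```

Call:
{"fn": "servo_tool", "kwargs": {
  "deltas": [
    [[0, 0, 0, 0], [0, 0, 0, 0], [0, 0, 0, 0], [0, 0, 0, 0], [0, 0, 0, 0]]
  ],
  "claw": -1
}}

```text
time: 12.45
eef_pos: [0.4255, 0.2529, 0.0526]
tcp_rot: [-0.066, 0.703, 0.066, 0.705]
contact_force: [-0.3, -0.9, 3.1]
opening: 0.455
```

Call:
{"fn": "servo_tool", "kwargs": {
  "deltas": [
    [[0, 0, 0, 0], [0, 0, 0, 0], [0, 0, 0, 0], [0, 0, 0, 0], [0, 0, 0, 0]]
  ]
}}

```text
time: 12.95
eef_pos: [0.4255, 0.2529, 0.0526]
tcp_rot: [-0.066, 0.703, 0.066, 0.705]
contact_force: [-1.3, -1.1, 6.2]
opening: 0.458
```

Call:
{"fn": "servo_tool", "kwargs": {
  "deltas": [
    [[0, 0, 0.05, 0], [0, 0, 0.15, 0], [0, 0, 0.3, 0], [0, 0, 0.4, 0], [0, 0, 0.5, 0]]
  ]
}}

```text
time: 13.45
eef_pos: [0.4245, 0.2526, 0.1021]
tcp_rot: [-0.066, 0.704, 0.066, 0.704]
contact_force: [0.1, 0.3, -1.8]
opening: 0.461
```

Call:
{"fn": "servo_tool", "kwargs": {
  "deltas": [
    [[0.08, -0.09, 0, 0], [0.25, -0.27, 0, 0], [0.42, -0.45, 0, 0], [0.58, -0.62, 0, 0], [0.7, -0.75, 0, 0]]
  ]
}}

```text
time: 13.95
eef_pos: [0.4956, 0.176, 0.1009]
tcp_rot: [-0.066, 0.704, 0.066, 0.704]
contact_force: [0.3, 0.5, -1.8]
opening: 0.459
```

Call:
{"fn": "servo_tool", "kwargs": {
  "deltas": [
    [[0.2, -0.2, 0, 0], [0.38, -0.4, 0, 0], [0.55, -0.58, 0, 0], [0.65, -0.7, 0, 0], [0.69, -0.743, 0, 0]]
  ]
}}

```text
time: 14.45
eef_pos: [0.5643, 0.1019, 0.101]
tcp_rot: [-0.066, 0.704, 0.066, 0.704]
contact_force: [0.1, 0.4, -1.6]
opening: 0.459
```

Call:
{"fn": "servo_tool", "kwargs": {
  "deltas": [
    [[0, 0, -0.05, 0], [0, 0, -0.12, 0], [0, 0, -0.19, 0], [0, 0, -0.24, 0], [0, 0, -0.27, 0]]
  ]
}}

```text
time: 14.95
eef_pos: [0.5627, 0.1038, 0.0732]
tcp_rot: [-0.066, 0.705, 0.067, 0.703]
contact_force: [0.7, 0.5, -1.6]
opening: 0.461
```

Run:
```python
from h import *
im=read_camera("scene"); s=get_state(); print(s["eef_pos"],s["contact_force"])
cv2.imwrite("pics/s4.png",crop(im,(315,255),50,6))
```

```text
[0.56262278 0.10371651 0.07301824] [-0.08536513 -0.82111497 -1.83393261]
```

View pics/s4.png

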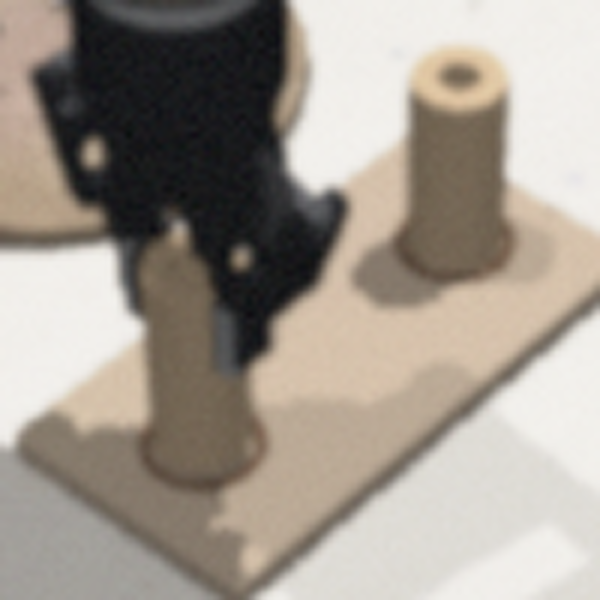

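The first post stands centred in its ring. The second is about 1 mm off towards the image's lower left (post 148 to 250, ring 140 to 265), so I nudge it slightly while lowering.

Call:
{"fn": "servo_tool", "kwargs": {
  "deltas": [
    [[0.005, -0.007, -0.01, 0], [0.01, -0.015, -0.02, 0], [0.01, -0.015, -0.03, 0], [0.01, -0.015, -0.045, 0], [0.01, -0.015, -0.05, 0]]
  ]
}}

```text
time: 15.5
eef_pos: [0.5645, 0.1018, 0.0692]
tcp_rot: [-0.066, 0.704, 0.066, 0.704]
contact_force: [-1.3, -0.2, -0.9]
opening: 0.456
```

Call:
{"fn": "servo_tool", "kwargs": {
  "deltas": [
    [[0, 0, -0.005, 0], [0, 0, -0.01, 0], [0, 0, -0.015, 0], [0, 0, -0.02, 0], [0, 0, -0.02, 0]]
  ]
}}

```text
time: 16.0
eef_pos: [0.5647, 0.1018, 0.0677]
tcp_rot: [-0.066, 0.704, 0.066, 0.704]
contact_force: [-1.2, -0.6, 1.4]
opening: 0.459
```

Call:
{"fn": "servo_tool", "kwargs": {
  "deltas": [
    [[0, 0, -0.005, 0], [0, 0, -0.01, 0], [0, 0, -0.01, 0], [0, 0, -0.01, 0], [0, 0, -0.01, 0]]
  ]
}}

```text
time: 16.5
eef_pos: [0.5647, 0.1018, 0.0677]
tcp_rot: [-0.066, 0.704, 0.066, 0.704]
contact_force: [-4.1, -0.6, 6.1]
opening: 0.461
```

Call:
{"fn": "servo_tool", "kwargs": {
  "deltas": [
    [[0, 0, 0, 0], [0, 0, 0, 0], [0, 0, 0, 0], [0, 0, 0, 0], [0, 0, 0, 0]]
  ],
  "claw": 1
}}

```text
time: 17.0
eef_pos: [0.5646, 0.1018, 0.0661]
tcp_rot: [-0.066, 0.704, 0.066, 0.704]
contact_force: [-0.0, -0.1, -0.2]
opening: 1.002
```

Call:
{"fn": "servo_tool", "kwargs": {
  "deltas": [
    [[0, 0, 0.05, 0], [0, 0, 0.2, 0], [0, 0, 0.4, 0], [0, 0, 0.6, 0], [0, 0, 0.8, 0]]
  ]
}}

```text
time: 17.5
eef_pos: [0.565, 0.1019, 0.1486]
tcp_rot: [-0.066, 0.703, 0.066, 0.705]
contact_force: [-0.5, -0.5, -0.4]
opening: 1.0
```

Call:
{"fn": "servo_tool", "kwargs": {
  "deltas": [
    [[0.07, 0.15, 0, 0], [0.14, 0.3, 0, 0], [0.21, 0.46, 0, 0], [0.29, 0.63, 0, 0], [0.37, 0.8, 0, 0]]
  ]
}}

```text
time: 18.0
eef_pos: [0.6013, 0.1838, 0.1445]
tcp_rot: [-0.066, 0.705, 0.067, 0.703]
contact_force: [-0.3, -0.3, -0.8]
opening: 0.999
```

Call:
{"fn": "servo_tool", "kwargs": {
  "deltas": [
    [[0.07, 0.15, 0, 0], [0.15, 0.32, 0, 0], [0.24, 0.52, 0, 0], [0.32, 0.7, 0, 0], [0.37, 0.79, 0, 0]]
  ]
}}

```text
time: 18.5
eef_pos: [0.6385, 0.2631, 0.145]
tcp_rot: [-0.067, 0.704, 0.067, 0.703]
contact_force: [0.3, 0.1, -0.4]
opening: 1.002
```

Run:
```python
from h import *
im=read_camera("scene"); s=get_state(); print(s["eef_pos"],s["contact_force"])
print((px("scene",(.638,.2604,.061))-[170,210])*6)
cv2.imwrite("pics/s5.png",cv2.resize(im[210:310,170:300],None,fx=6,fy=6,interpolation=2))
```

```text
[0.63894487 0.26359466 0.14519037] [-0.77504259  0.20502771  0.50746166]
[299.88706233 397.88419492]
```

View pics/s5.png

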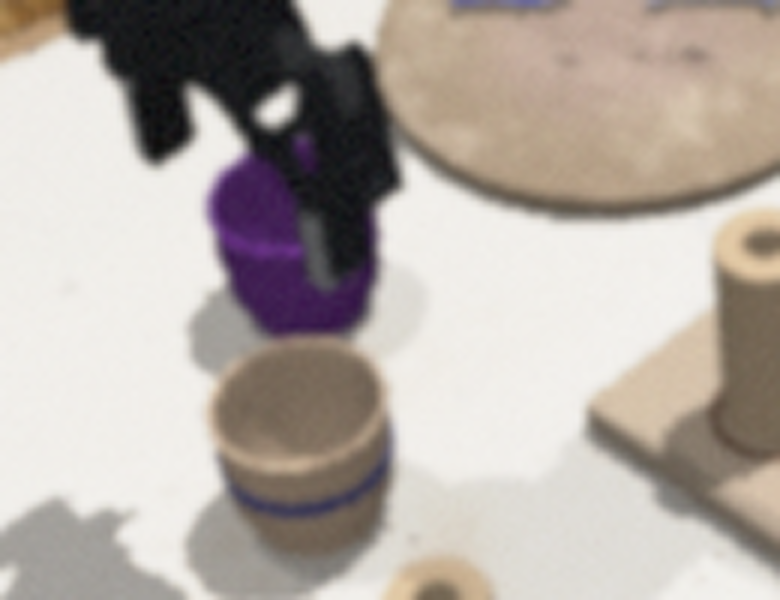

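The cup rim is centred at crop (297,405), about 1 px from the prediction, and both fingers clear the purple cup. Descending.

Call:
{"fn": "servo_tool", "kwargs": {
  "deltas": [
    [[-0.01, 0, -0.15, 0], [-0.01, 0, -0.3, 0], [-0.01, 0, -0.45, 0], [-0.01, 0, -0.6, 0], [-0.01, 0, -0.7, 0]]
  ]
}}

```text
time: 19.05
eef_pos: [0.6364, 0.26, 0.0735]
tcp_rot: [-0.066, 0.705, 0.066, 0.703]
contact_force: [-0.4, 0.3, -0.4]
opening: 1.002
```

Call:
{"fn": "servo_tool", "kwargs": {
  "deltas": [
    [[0, 0, -0.1, 0], [0, 0, -0.2, 0], [0, 0, -0.3, 0], [0, 0, -0.4, 0], [0, 0, -0.52, 0]]
  ]
}}

```text
time: 19.55
eef_pos: [0.638, 0.261, 0.024]
tcp_rot: [-0.066, 0.704, 0.066, 0.704]
contact_force: [0.3, -0.2, 0.2]
opening: 1.005
```

Call:
{"fn": "servo_tool", "kwargs": {
  "deltas": [
    [[0, 0, 0, 0], [0, 0, 0, 0], [0, 0, 0, 0], [0, 0, 0, 0], [0, 0, 0, 0]]
  ],
  "claw": -1,
  "force": 25
}}

```text
time: 20.05
eef_pos: [0.6377, 0.2609, 0.0247]
tcp_rot: [-0.066, 0.704, 0.066, 0.704]
contact_force: [-0.2, 0.4, -0.8]
opening: 0.766
```

Call:
{"fn": "servo_tool", "kwargs": {
  "deltas": [
    [[0, 0, 0, 0], [0, 0, 0, 0], [0, 0, 0, 0], [0, 0, 0, 0], [0, 0, 0, 0]]
  ]
}}

```text
time: 20.55
eef_pos: [0.6376, 0.2608, 0.0243]
tcp_rot: [-0.066, 0.704, 0.066, 0.704]
contact_force: [-0.3, 0.7, -1.7]
opening: 0.763
```

Call:
{"fn": "servo_tool", "kwargs": {
  "deltas": [
    [[0, 0, 0.05, 0], [0, 0, 0.1, 0], [0, 0, 0.15, 0], [0, 0, 0.2, 0], [0, 0, 0.25, 0]]
  ]
}}

```text
time: 21.05
eef_pos: [0.6378, 0.2609, 0.0501]
tcp_rot: [-0.066, 0.704, 0.066, 0.704]
contact_force: [0.2, -0.3, -1.8]
opening: 0.761
```

Run:
```python
from h import *
im=read_camera("scene"); s=get_state(); print(s["eef_pos"],s["contact_force"])
cv2.imwrite("pics/s6.png",cv2.resize(im[210:310,170:300],None,fx=6,fy=6,interpolation=2))
```

```text
[0.63837344 0.26104912 0.05114341] [ 0.52811961 -0.19722717 -0.20969213]
```

View pics/s6.png

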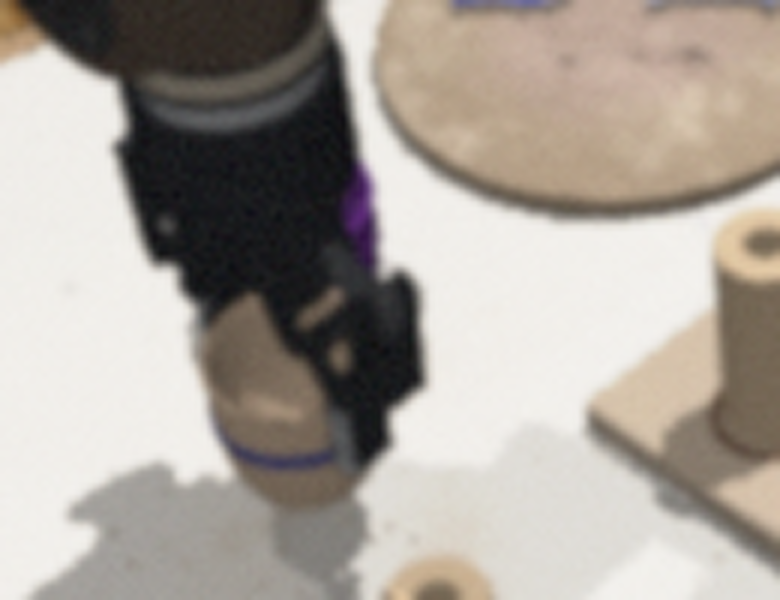

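The cup is lifted level in the jaws. I carry it over the posts with its foot about 140 mm up, then look down at it.

Call:
{"fn": "servo_tool", "kwargs": {
  "deltas": [
    [[0, 0, 0.1, 0], [0, 0, 0.3, 0], [0, 0, 0.5, 0], [0, 0, 0.75, 0], [0, 0, 1.0, 0]]
  ]
}}

```text
time: 21.6
eef_pos: [0.6373, 0.2607, 0.1504]
tcp_rot: [-0.066, 0.704, 0.066, 0.704]
contact_force: [0.7, -0.7, -0.8]
opening: 0.76
```

Call:
{"fn": "servo_tool", "kwargs": {
  "deltas": [
    [[-0.02, -0.08, 0.1, 0], [-0.06, -0.22, 0.15, 0], [-0.1, -0.4, 0.15, 0], [-0.15, -0.58, 0.15, 0], [-0.2, -0.76, 0.15, 0]]
  ]
}}

```text
time: 22.1
eef_pos: [0.6161, 0.1826, 0.1625]
tcp_rot: [-0.066, 0.705, 0.066, 0.703]
contact_force: [0.5, 0.7, -2.2]
opening: 0.765
```

Call:
{"fn": "servo_tool", "kwargs": {
  "deltas": [
    [[-0.04, -0.18, 0, 0], [-0.09, -0.36, 0, 0], [-0.13, -0.54, 0, 0], [-0.17, -0.7, 0, 0], [-0.21, -0.86, 0, 0]]
  ]
}}

```text
time: 22.6
eef_pos: [0.5963, 0.0974, 0.1644]
tcp_rot: [-0.066, 0.704, 0.066, 0.704]
contact_force: [-0.0, 1.1, -1.6]
opening: 0.763
```

Call:
{"fn": "servo_tool", "kwargs": {
  "deltas": [
    [[-0.05, -0.16, 0, 0], [-0.1, -0.32, 0, 0], [-0.14, -0.48, 0, 0], [-0.17, -0.6, 0, 0], [-0.2, -0.69, 0, 0]]
  ]
}}

```text
time: 23.1
eef_pos: [0.5764, 0.0286, 0.1644]
tcp_rot: [-0.066, 0.704, 0.066, 0.704]
contact_force: [-0.5, 0.2, -1.3]
opening: 0.763
```

Call:
{"fn": "servo_tool", "kwargs": {
  "deltas": [
    [[0, 0, -0.1, 0], [0, 0, -0.25, 0], [0, 0, -0.4, 0], [0, 0, -0.55, 0], [0, 0, -0.65, 0]]
  ]
}}

```text
time: 23.6
eef_pos: [0.5753, 0.0305, 0.0964]
tcp_rot: [-0.066, 0.705, 0.067, 0.703]
contact_force: [0.3, 0.2, -2.2]
opening: 0.763
```

Run:
```python
from h import *
im=read_camera("scene"); s=get_state(); print(s["eef_pos"],s["contact_force"])
cv2.imwrite("pics/s7.png",cv2.resize(im[190:310,250:400],None,fx=5,fy=5,interpolation=2))
```

```text
[0.57446956 0.03041568 0.0951082 ] [-1.09356822 -0.296123   -2.79676507]
```

View pics/s7.png

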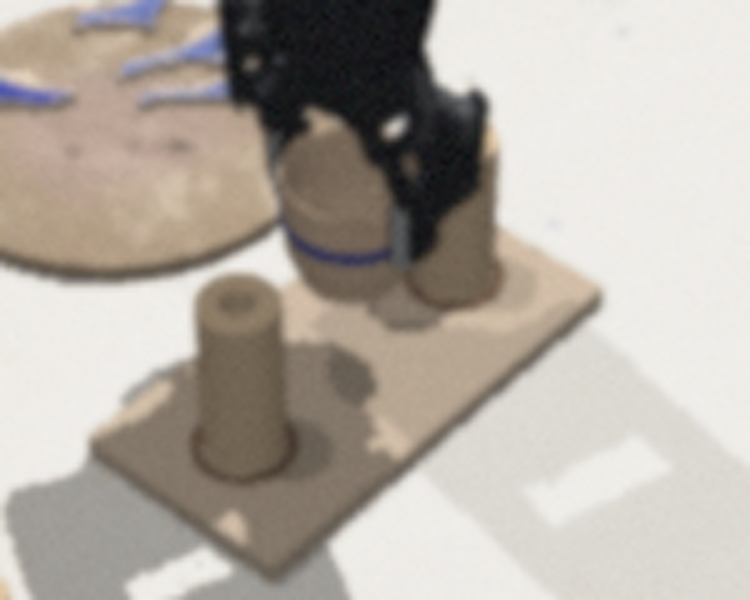

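Both posts stand in their rings and the cup is between and above them. Lowering it.

Call:
{"fn": "servo_tool", "kwargs": {
  "deltas": [
    [[0, 0, -0.1, 0], [0, 0, -0.22, 0], [0, 0, -0.35, 0], [0, 0, -0.47, 0], [0, 0, -0.54, 0]]
  ]
}}

```text
time: 24.15
eef_pos: [0.5757, 0.0299, 0.0436]
tcp_rot: [-0.066, 0.705, 0.066, 0.703]
contact_force: [0.3, -0.9, -1.0]
opening: 0.76
```

Call:
{"fn": "servo_tool", "kwargs": {
  "deltas": [
    [[0, 0, -0.005, 0], [0, 0, -0.01, 0], [0, 0, -0.015, 0], [0, 0, -0.02, 0], [0, 0, -0.02, 0]]
  ]
}}

```text
time: 24.65
eef_pos: [0.5769, 0.0298, 0.0438]
tcp_rot: [-0.066, 0.704, 0.066, 0.704]
contact_force: [-0.2, -0.5, -1.7]
opening: 0.756
```

Call:
{"fn": "servo_tool", "kwargs": {
  "deltas": [
    [[0, 0, -0.005, 0], [0, 0, -0.01, 0], [0, 0, -0.015, 0], [0, 0, -0.02, 0], [0, 0, -0.02, 0]]
  ]
}}

```text
time: 25.15
eef_pos: [0.5765, 0.0298, 0.0412]
tcp_rot: [-0.066, 0.704, 0.066, 0.704]
contact_force: [0.3, 0.3, -1.0]
opening: 0.764
```

Call:
{"fn": "servo_tool", "kwargs": {
  "deltas": [
    [[0, 0, -0.005, 0], [0, 0, -0.01, 0], [0, 0, -0.015, 0], [0, 0, -0.02, 0], [0, 0, -0.02, 0]]
  ]
}}

```text
time: 25.65
eef_pos: [0.5765, 0.0298, 0.0392]
tcp_rot: [-0.066, 0.704, 0.066, 0.704]
contact_force: [-0.0, 0.0, -2.1]
opening: 0.761
```

Call:
{"fn": "servo_tool", "kwargs": {
  "deltas": [
    [[0, 0, -0.003, 0], [0, 0, -0.006, 0], [0, 0, -0.01, 0], [0, 0, -0.01, 0], [0, 0, -0.01, 0]]
  ]
}}

```text
time: 26.15
eef_pos: [0.5766, 0.0298, 0.0384]
tcp_rot: [-0.066, 0.704, 0.066, 0.704]
contact_force: [-0.7, -0.9, -0.9]
opening: 0.764
```

Call:
{"fn": "servo_tool", "kwargs": {
  "deltas": [
    [[0, 0, -0.005, 0], [0, 0, -0.01, 0], [0, 0, -0.01, 0], [0, 0, -0.01, 0], [0, 0, -0.01, 0]]
  ]
}}

```text
time: 26.65
eef_pos: [0.5768, 0.0297, 0.0382]
tcp_rot: [-0.066, 0.704, 0.066, 0.704]
contact_force: [-2.1, -0.2, 5.7]
opening: 0.76
```

Call:
{"fn": "servo_tool", "kwargs": {
  "deltas": [
    [[0, 0, 0, 0], [0, 0, 0, 0], [0, 0, 0, 0], [0, 0, 0, 0], [0, 0, 0, 0]]
  ],
  "claw": 1
}}

```text
time: 27.15
eef_pos: [0.5765, 0.0298, 0.0371]
tcp_rot: [-0.066, 0.704, 0.066, 0.704]
contact_force: [-0.3, 0.4, -0.7]
opening: 0.997
```

Call:
{"fn": "servo_tool", "kwargs": {
  "deltas": [
    [[0, 0, 0.05, 0], [0, 0, 0.2, 0], [0, 0, 0.45, 0], [0, 0, 0.7, 0], [0, 0, 1.0, 0]]
  ]
}}

```text
time: 27.65
eef_pos: [0.5763, 0.0299, 0.139]
tcp_rot: [-0.066, 0.704, 0.066, 0.704]
contact_force: [1.3, -0.0, -0.1]
opening: 0.992
```

Call:
{"fn": "servo_tool", "kwargs": {
  "deltas": [
    [[-0.02, -0.05, 0.15, 0], [-0.08, -0.2, 0.3, 0], [-0.16, -0.4, 0.3, 0], [-0.24, -0.6, 0.3, 0], [-0.32, -0.8, 0.3, 0]]
  ]
}}

```text
time: 28.15
eef_pos: [0.5441, -0.0511, 0.1679]
tcp_rot: [-0.066, 0.704, 0.066, 0.704]
contact_force: [0.4, 0.6, -0.2]
opening: 0.997
```

Call:
{"fn": "servo_tool", "kwargs": {
  "deltas": [
    [[-0.08, -0.2, 0, 0], [-0.16, -0.4, 0, 0], [-0.24, -0.6, 0, 0], [-0.32, -0.8, 0, 0], [-0.4, -1.0, 0, 0]]
  ]
}}

```text
time: 28.65
eef_pos: [0.5039, -0.1512, 0.1677]
tcp_rot: [-0.066, 0.704, 0.066, 0.704]
contact_force: [-0.5, -0.8, -0.0]
opening: 0.999
```

Run:
```python
from h import *
s=get_state(); print(s["eef_pos"],s["contact_force"])
a=read_camera("scene"); b=read_camera("top"); cv2.imwrite("pics/t7f.png",b)
A=cv2.resize(a[190:310,250:400],(500,400),interpolation=2); B=cv2.resize(b[190:290,255:375],(300,250),interpolation=2)
B=cv2.copyMakeBorder(B,0,150,0,0,cv2.BORDER_CONSTANT)
cv2.imwrite("pics/s8.png",np.hstack([A,B]))
```

```text
[ 0.50389445 -0.15116746  0.16767857] [-0.54110717 -0.76124694 -0.03107717]
```

View pics/s8.png

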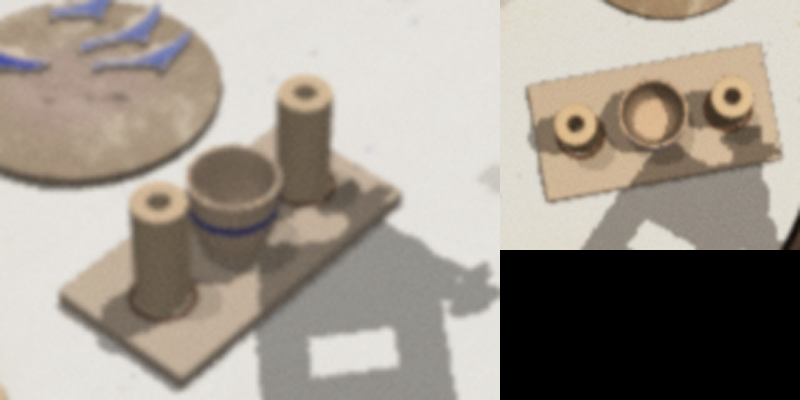

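Both posts stand on their rings with the cup upright midway between them. Next is the bridge.

Call:
{"fn": "servo_tool", "kwargs": {
  "deltas": [
    [[-0.07, -0.17, 0, 0], [-0.14, -0.34, 0, 0], [-0.21, -0.51, 0, 0], [-0.28, -0.68, 0, 0], [-0.34, -0.83, 0, 0]]
  ]
}}

```text
time: 29.25
eef_pos: [0.4704, -0.2333, 0.1675]
tcp_rot: [-0.066, 0.704, 0.066, 0.704]
contact_force: [0.5, 0.2, -0.5]
opening: 1.0
```

Call:
{"fn": "servo_tool", "kwargs": {
  "deltas": [
    [[-0.07, -0.17, 0, -0.002], [-0.14, -0.34, 0, -0.005], [-0.21, -0.53, 0, -0.005], [-0.28, -0.7, 0, -0.005], [-0.33, -0.83, 0, -0.005]]
  ]
}}

```text
time: 29.75
eef_pos: [0.4374, -0.3166, 0.1675]
tcp_rot: [-0.063, 0.704, 0.063, 0.704]
contact_force: [0.3, 0.0, 0.1]
opening: 0.996
```

Call:
{"fn": "servo_tool", "kwargs": {
  "deltas": [
    [[0, 0, -0.2, 0], [0, 0, -0.4, 0], [0, 0, -0.6, 0], [0, 0, -0.8, 0], [0, 0, -1.0, 0]]
  ]
}}

```text
time: 30.25
eef_pos: [0.4379, -0.3158, 0.0667]
tcp_rot: [-0.064, 0.704, 0.064, 0.704]
contact_force: [0.0, -0.7, 0.9]
opening: 0.999
```

Run:
```python
from h import *
s=get_state(); print(s["eef_pos"],s["contact_force"])
for n,uv,z in [("L",(285.1,239.3),.105),("R",(347.5,228.5),.105),("cup",(315.9,235.3),.076)]: print(n,plane("top",uv,z).round(4))
b=read_camera("top"); cv2.imwrite("pics/s9.png",cv2.resize(b[255:335,395:515],None,fx=6,fy=6,interpolation=2))
print((px("top",s["eef_pos"])-[395,255])*6)
```

```text
[ 0.43785742 -0.31584576  0.06672379] [ 0.02112469 -0.65808186  0.94667647]
L [0.5634 0.1012 0.105 ]
R [ 0.5892 -0.0438  0.105 ]
cup [0.5765 0.03   0.076 ]
[401.74939378 236.77152507]
```

View pics/s9.png

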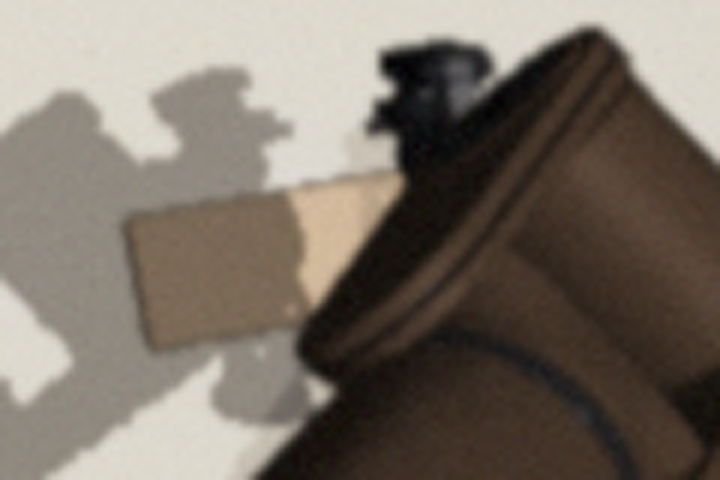

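Bridge is centred under the jaws. I feel for the table with the open finger ends.

Call:
{"fn": "servo_tool", "kwargs": {
  "deltas": [
    [[0, 0, -0.15, 0], [0, 0, -0.3, 0], [0, 0, -0.43, 0], [0, 0, -0.53, 0], [0, 0, -0.6, 0]]
  ]
}}

```text
time: 30.8
eef_pos: [0.4374, -0.316, 0.0063]
tcp_rot: [-0.063, 0.704, 0.064, 0.704]
contact_force: [-0.4, -0.5, 0.2]
opening: 1.003
```

Call:
{"fn": "servo_tool", "kwargs": {
  "deltas": [
    [[0, 0, -0.01, 0], [0, 0, -0.02, 0], [0, 0, -0.03, 0], [0, 0, -0.04, 0], [0, 0, -0.04, 0]]
  ]
}}

```text
time: 31.3
eef_pos: [0.4377, -0.3163, 0.0036]
tcp_rot: [-0.064, 0.704, 0.063, 0.704]
contact_force: [0.7, -0.0, 0.3]
opening: 1.001
```

Run:
```python
from h import *
s=get_state(); print(s["eef_pos"],s["contact_force"])
```

```text
[ 0.43773571 -0.31631299  0.00359956] [ 0.71357806 -0.00508616  0.2815383 ]
```

Call:
{"fn": "servo_tool", "kwargs": {
  "deltas": [
    [[0, 0, -0.01, 0], [0, 0, -0.02, 0], [0, 0, -0.03, 0], [0, 0, -0.03, 0], [0, 0, -0.03, 0]]
  ]
}}

```text
time: 31.8
eef_pos: [0.4376, -0.3161, 0.0002]
tcp_rot: [-0.063, 0.704, 0.063, 0.704]
contact_force: [-0.6, -0.5, -0.4]
opening: 1.002
```

Call:
{"fn": "servo_tool", "kwargs": {
  "deltas": [
    [[0, 0, -0.01, 0], [0, 0, -0.02, 0], [0, 0, -0.03, 0], [0, 0, -0.03, 0], [0, 0, -0.03, 0]]
  ]
}}

```text
time: 32.3
eef_pos: [0.4376, -0.3162, -0.0027]
tcp_rot: [-0.063, 0.704, 0.063, 0.704]
contact_force: [-0.3, 0.7, 0.6]
opening: 0.999
```

The open tips stand behind the TCP, as described, so this height suits. Closing on the bridge.

Call:
{"fn": "servo_tool", "kwargs": {
  "deltas": [
    [[0, 0, 0, 0], [0, 0, 0, 0], [0, 0, 0, 0], [0, 0, 0, 0], [0, 0, 0, 0]]
  ],
  "claw": -1,
  "force": 60
}}

```text
time: 32.8
eef_pos: [0.4379, -0.3166, -0.0022]
tcp_rot: [-0.064, 0.704, 0.063, 0.704]
contact_force: [0.0, 0.1, 3.5]
opening: 0.638
```

Call:
{"fn": "servo_tool", "kwargs": {
  "deltas": [
    [[0, 0, 0, 0], [0, 0, 0, 0], [0, 0, 0, 0], [0, 0, 0, 0], [0, 0, 0, 0]]
  ]
}}

```text
time: 33.3
eef_pos: [0.4379, -0.3166, -0.0022]
tcp_rot: [-0.064, 0.704, 0.063, 0.704]
contact_force: [0.4, 0.5, 4.8]
opening: 0.636
```

Call:
{"fn": "servo_tool", "kwargs": {
  "deltas": [
    [[0, 0, 0.05, 0], [0, 0, 0.12, 0], [0, 0, 0.2, 0], [0, 0, 0.25, 0], [0, 0, 0.3, 0]]
  ]
}}

```text
time: 33.8
eef_pos: [0.4375, -0.3161, 0.0278]
tcp_rot: [-0.063, 0.704, 0.063, 0.704]
contact_force: [0.4, -0.8, -3.2]
opening: 0.64
```

Run:
```python
from h import *
s=get_state(); print(s["eef_pos"],s["contact_force"],s["wrist_torque"])
a=read_camera("scene"); print(px("scene",s["eef_pos"])); b=read_camera("top")
A=cv2.resize(a[190:310,400:550],(500,400),interpolation=2); B=cv2.resize(b[255:335,395:515],(300,200),interpolation=2)
B=cv2.copyMakeBorder(B,0,200,0,0,cv2.BORDER_CONSTANT)
cv2.imwrite("pics/s10.png",np.hstack([A,B]))
```

```text
[ 0.43753655 -0.31609474  0.02775383] [ 0.42564219 -0.76409953 -3.22862196] [ 0.01192938 -0.02509913 -0.01918503]
[463.86241734 227.96631872]
```

View pics/s10.png

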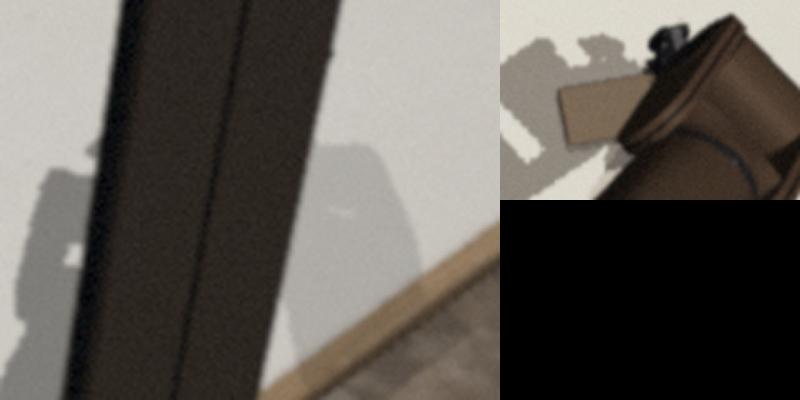

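The bridge is held: 3.2 N of load and almost no moment. Lifting it and carrying it over the posts.

Call:
{"fn": "servo_tool", "kwargs": {
  "deltas": [
    [[0, 0, 0.1, 0], [0, 0, 0.3, 0], [0, 0, 0.5, 0], [0, 0, 0.75, 0], [0, 0, 0.95, 0]]
  ]
}}

```text
time: 34.4
eef_pos: [0.4377, -0.3163, 0.124]
tcp_rot: [-0.064, 0.704, 0.063, 0.704]
contact_force: [1.0, -0.6, -3.4]
opening: 0.642
```

Call:
{"fn": "servo_tool", "kwargs": {
  "deltas": [
    [[0.03, 0.08, 0.15, 0], [0.1, 0.24, 0.28, 0], [0.18, 0.44, 0.3, 0], [0.27, 0.66, 0.3, 0], [0.36, 0.9, 0.3, 0.003]]
  ]
}}

```text
time: 34.9
eef_pos: [0.4737, -0.2248, 0.1525]
tcp_rot: [-0.065, 0.704, 0.065, 0.704]
contact_force: [0.1, -0.2, -3.6]
opening: 0.636
```

Call:
{"fn": "servo_tool", "kwargs": {
  "deltas": [
    [[0.08, 0.2, 0, 0], [0.16, 0.4, 0, 0], [0.24, 0.6, 0, 0], [0.32, 0.8, 0, 0], [0.4, 1.0, 0, 0.003]]
  ]
}}

```text
time: 35.4
eef_pos: [0.5134, -0.1245, 0.1521]
tcp_rot: [-0.067, 0.704, 0.067, 0.704]
contact_force: [0.3, 0.8, -3.0]
opening: 0.635
```

Call:
{"fn": "servo_tool", "kwargs": {
  "deltas": [
    [[0.08, 0.2, 0, 0], [0.16, 0.4, 0, 0], [0.24, 0.6, 0, 0], [0.32, 0.79, 0, 0], [0.38, 0.95, 0, 0]]
  ]
}}

```text
time: 35.9
eef_pos: [0.5513, -0.0294, 0.1521]
tcp_rot: [-0.067, 0.704, 0.067, 0.704]
contact_force: [0.2, 0.7, -3.1]
opening: 0.64
```

Call:
{"fn": "servo_tool", "kwargs": {
  "deltas": [
    [[0.07, 0.17, 0, 0], [0.13, 0.33, 0, 0], [0.19, 0.47, 0, 0], [0.23, 0.57, 0, 0], [0.25, 0.608, 0, 0]]
  ]
}}

```text
time: 36.4
eef_pos: [0.5766, 0.0307, 0.1522]
tcp_rot: [-0.067, 0.704, 0.067, 0.704]
contact_force: [-0.2, 0.4, -2.8]
opening: 0.64
```

Call:
{"fn": "servo_tool", "kwargs": {
  "deltas": [
    [[0, 0, -0.08, 0], [0, 0, -0.16, 0], [0, 0, -0.24, 0], [0, 0, -0.31, 0], [0, 0, -0.36, 0]]
  ]
}}

```text
time: 36.9
eef_pos: [0.576, 0.0293, 0.115]
tcp_rot: [-0.066, 0.705, 0.067, 0.703]
contact_force: [0.2, -0.5, -2.6]
opening: 0.639
```

Run:
```python
from h import *
s=get_state(); print(s["eef_pos"],s["tcp_rot"],s["contact_force"],s["wrist_torque"])
a=read_camera("scene"); b=read_camera("top"); cv2.imwrite("pics/t11f.png",b)
A=cv2.resize(a[170:310,240:400],(480,420),interpolation=2); B=cv2.resize(b[190:290,255:375],(320,267),interpolation=2)
B=cv2.copyMakeBorder(B,0,153,0,0,cv2.BORDER_CONSTANT)
cv2.imwrite("pics/s11.png",np.hstack([A,B]))
```

```text
[0.5759727  0.02925369 0.11500206] [-0.06641047  0.70456501  0.06662559  0.70337673] [ 0.19225849 -0.49464943 -2.56763407] [ 0.01812558 -0.00038868  0.00978329]
```

View pics/s11.png

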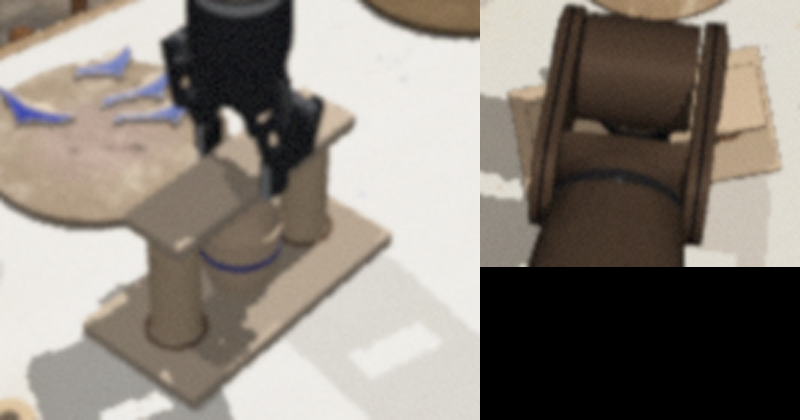

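The bridge hangs level over both posts and in line with the shelf. Lowering.

Call:
{"fn": "servo_tool", "kwargs": {
  "deltas": [
    [[0, 0, -0.02, 0], [0, 0, -0.04, 0], [0, 0, -0.07, 0], [0, 0, -0.09, 0], [0, 0, -0.1, 0]]
  ]
}}

```text
time: 37.5
eef_pos: [0.5764, 0.0296, 0.1061]
tcp_rot: [-0.067, 0.704, 0.067, 0.704]
contact_force: [-0.7, -0.1, -3.2]
opening: 0.636
```

Call:
{"fn": "servo_tool", "kwargs": {
  "deltas": [
    [[0, 0, -0.005, 0], [0, 0, -0.01, 0], [0, 0, -0.015, 0], [0, 0, -0.02, 0], [0, 0, -0.02, 0]]
  ]
}}

```text
time: 38.0
eef_pos: [0.5766, 0.0296, 0.1043]
tcp_rot: [-0.067, 0.704, 0.067, 0.704]
contact_force: [0.3, 0.4, -2.1]
opening: 0.638
```

Call:
{"fn": "servo_tool", "kwargs": {
  "deltas": [
    [[0, 0, -0.003, 0], [0, 0, -0.006, 0], [0, 0, -0.01, 0], [0, 0, -0.012, 0], [0, 0, -0.012, 0]]
  ]
}}

```text
time: 38.5
eef_pos: [0.5766, 0.0296, 0.1031]
tcp_rot: [-0.067, 0.704, 0.067, 0.704]
contact_force: [-0.2, -0.7, -2.7]
opening: 0.635
```

Call:
{"fn": "servo_tool", "kwargs": {
  "deltas": [
    [[0, 0, -0.003, 0], [0, 0, -0.006, 0], [0, 0, -0.01, 0], [0, 0, -0.01, 0], [0, 0, -0.01, 0]]
  ]
}}

```text
time: 39.0
eef_pos: [0.5767, 0.0296, 0.1028]
tcp_rot: [-0.067, 0.704, 0.067, 0.704]
contact_force: [-2.2, -0.0, 3.1]
opening: 0.637
```

Seated. Releasing and backing off.

Call:
{"fn": "servo_tool", "kwargs": {
  "deltas": [
    [[0, 0, 0, 0], [0, 0, 0, 0], [0, 0, 0, 0], [0, 0, 0, 0], [0, 0, 0, 0]]
  ],
  "claw": 1
}}

```text
time: 39.5
eef_pos: [0.5767, 0.0296, 0.1021]
tcp_rot: [-0.067, 0.704, 0.067, 0.704]
contact_force: [0.1, -0.5, 0.2]
opening: 0.997
```

Call:
{"fn": "servo_tool", "kwargs": {
  "deltas": [
    [[0, 0, 0.05, 0], [0, 0, 0.2, 0], [0, 0, 0.45, 0], [0, 0, 0.7, 0], [0, 0, 0.95, 0]]
  ]
}}

```text
time: 40.0
eef_pos: [0.5769, 0.0296, 0.1996]
tcp_rot: [-0.067, 0.703, 0.067, 0.705]
contact_force: [0.8, 0.1, -1.2]
opening: 0.999
```

Call:
{"fn": "servo_tool", "kwargs": {
  "deltas": [
    [[-0.1, -0.1, 0, 0], [-0.2, -0.3, 0, 0], [-0.3, -0.5, 0, 0], [-0.4, -0.7, 0, 0], [-0.5, -1.0, 0, 0]]
  ]
}}

```text
time: 40.5
eef_pos: [0.5253, -0.0707, 0.1969]
tcp_rot: [-0.067, 0.704, 0.067, 0.704]
contact_force: [0.6, -0.6, 0.1]
opening: 0.999
```

Call:
{"fn": "servo_tool", "kwargs": {
  "deltas": [
    [[0, -0.2, 0, 0], [0, -0.4, 0, 0], [0, -0.6, 0, 0], [0, -0.8, 0, 0], [0, -1.0, 0, 0]]
  ]
}}

```text
time: 41.0
eef_pos: [0.5257, -0.1713, 0.1969]
tcp_rot: [-0.067, 0.704, 0.067, 0.704]
contact_force: [-0.8, -0.1, -0.5]
opening: 1.002
```

Run:
```python
from h import *
s=get_state(); print(s["eef_pos"],s["time"],s["contact_force"])
a=read_camera("scene"); b=read_camera("top"); cv2.imwrite("pics/t12f.png",b)
A=cv2.resize(a[170:310,240:400],(480,420),interpolation=2); B=cv2.resize(b[190:290,255:375],(320,267),interpolation=2)
B=cv2.copyMakeBorder(B,0,153,0,0,cv2.BORDER_CONSTANT)
cv2.imwrite("pics/s12.png",np.hstack([A,B]))
h=.12; R=np.radians(10.67)
for sx in(-1,1):
  for sy in(-1,1):
    x,y=.028*sx,.1*sy; X=(.577+x*np.cos(R)-y*np.sin(R),.0297+x*np.sin(R)+y*np.cos(R),h)
    print("ideal bridge corner: scene",((px("scene",X)-[240,170])*3).round(),"top",((px("top",X)-[255,190])*2.667+[480,0]).round())
```

```text
[ 0.52567624 -0.17133757  0.19689789] 41.0 [-0.80400582 -0.06250716 -0.4677167 ]
ideal bridge corner: scene [353. 125.] top [763. 125.]
ideal bridge corner: scene [175. 262.] top [533. 167.]
ideal bridge corner: scene [298.  95.] top [750.  62.]
ideal bridge corner: scene [119. 225.] top [522. 103.]
```

View pics/s12.png

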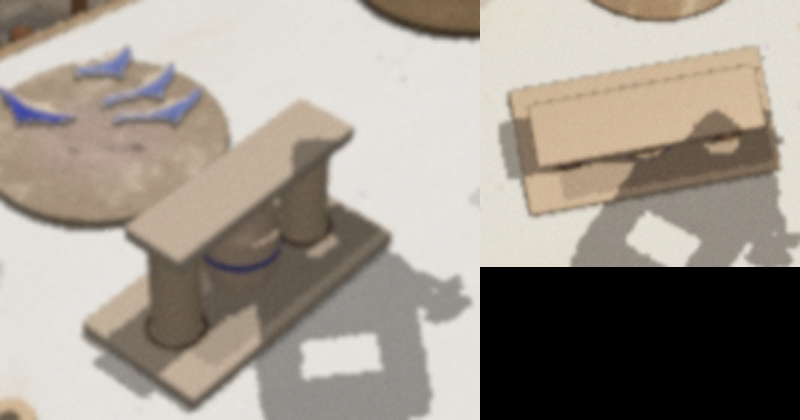

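The bridge lies level on both posts, but its corners look about 2 to 4 mm off towards -y. I fit the outlines of bridge and shelf numerically in the same images.

```bash
cat > fit.py <<'E'
from h import *
from scipy.optimize import differential_evolution
def fit(c,im,w,l,z,g):
    gr=cv2.GaussianBlur(im,(0,0),.7).astype(np.float32)
    G=np.hypot(cv2.Sobel(gr,-1,1,0),cv2.Sobel(gr,-1,0,1)).sum(2); G=np.minimum(G,np.percentile(G,95))
    t=np.linspace(-1,1,60); o=np.ones(60)
    P=np.vstack([np.c_[w/2*t,l/2*o],np.c_[w/2*t,-l/2*o],np.c_[w/2*o,l/2*t],np.c_[-w/2*o,l/2*t]])
    k=calibration(c)
    def f(v):
        R=np.radians(v[2]); X=np.c_[P[:,0]*np.cos(R)-P[:,1]*np.sin(R)+v[0],P[:,0]*np.sin(R)+P[:,1]*np.cos(R)+v[1],np.full(len(P),z)]
        q=(X@k["R"].T+k["t"])@k["intrinsics"].T; q=(q[:,:2]/q[:,2:]).astype(np.float32)
        return -cv2.remap(G,q[:,:1],q[:,1:],1).mean()
    r=differential_evolution(f,[(g[0]-.012,g[0]+.012),(g[1]-.012,g[1]+.012),(7,14)],seed=1,popsize=25,tol=1e-6)
    return r.x.round(4),round(float(r.fun))
E
python3 - <<'E'
from fit import *
for c in("top","scene"):
    im=read_camera(c)
    print(c,"shelf",fit(c,im,.12,.24,.015,(.577,.03)),"bridge",fit(c,im,.056,.2,.12,(.577,.03)))
im=cv2.imread("pics/top0.png"); print("orig",fit("top",im,.12,.24,.015,(.577,.03)),fit("top",im,.056,.2,.015,(.4365,-.317)))
E
```

```text
top shelf (array([ 0.5753,  0.0308, 10.2931]), -290) bridge (array([ 0.5799,  0.0232, 10.2989]), -250)
scene shelf (array([0.5665, 0.0369, 9.5473]), -310) bridge (array([ 0.5753,  0.0292, 11.0588]), -309)
orig (array([ 0.5756,  0.0305, 10.767 ]), -252) (array([ 0.4368, -0.3197, 10.0476]), -262)
```

Run:
```python
from fit import *
ims=[read_camera("top") for _ in range(6)]; b=np.mean(ims,0).astype(np.uint8)
print(fit("top",b,.056,.2,.12,(.577,.03)))
a=np.mean([read_camera("scene") for _ in range(6)],0).astype(np.uint8)
print(fit("scene",a,.056,.2,.12,(.577,.03)))
B=cv2.resize(b[195:275,258:372],(798,560),interpolation=2)
k=7
def q(x,y,z):
    R=np.radians(10.67); p=px("top",(.577+x*np.cos(R)-y*np.sin(R),.0297+x*np.sin(R)+y*np.cos(R),z)); return tuple(int(v) for v in ((p-[258,195]+.5)*k))
for w,l,z in((.028,.1,.12),(.06,.12,.015)):
    for s in((1,1),(1,-1),(-1,1),(-1,-1)): cv2.drawMarker(B,q(w*s[0],l*s[1],z),(0,0,255),0,14,1)
cv2.imwrite("pics/s13.png",B)
```

```text
(array([ 0.5798,  0.0232, 10.3667]), -250)
(array([ 0.575 ,  0.0291, 11.161 ]), -308)
```

View pics/s13.png

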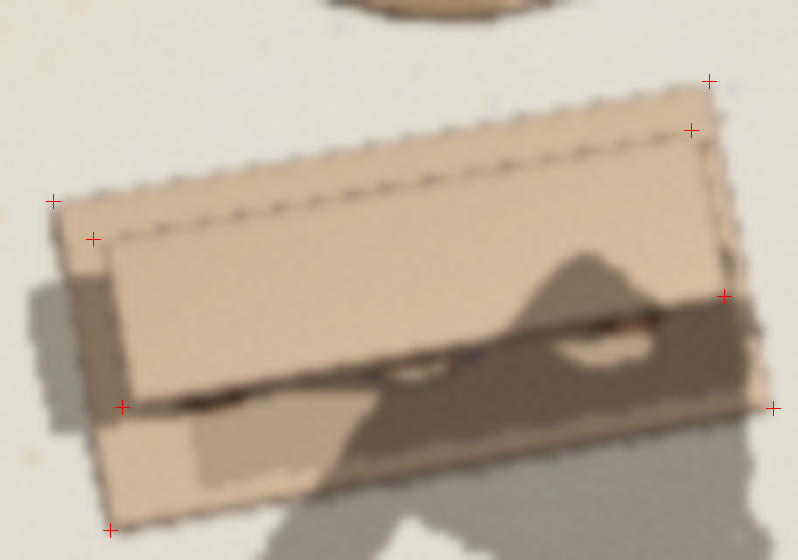

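Against the shelf-based ideal marks (red), the bridge is about 12 px or 4 mm too far to the right (-y) along its length. It is fully supported, but I regrip it at the same spot and shift it 4 mm along its length.

Call:
{"fn": "servo_tool", "kwargs": {
  "deltas": [
    [[0, 0.2, 0, 0], [0, 0.4, 0, 0], [0, 0.6, 0, 0], [0, 0.8, 0, 0], [0, 1.0, 0, 0]]
  ]
}}

```text
time: 42.3
eef_pos: [0.5266, -0.0696, 0.1972]
tcp_rot: [-0.067, 0.704, 0.067, 0.704]
contact_force: [-0.2, -0.0, 0.7]
opening: 1.001
```

Call:
{"fn": "servo_tool", "kwargs": {
  "deltas": [
    [[0.1, 0.2, 0, 0], [0.25, 0.5, 0, 0], [0.4, 0.75, 0, 0], [0.47, 0.92, 0, 0], [0.5, 1.0, 0, 0]]
  ]
}}

```text
time: 42.8
eef_pos: [0.577, 0.031, 0.1971]
tcp_rot: [-0.067, 0.704, 0.067, 0.704]
contact_force: [0.4, 0.1, 0.6]
opening: 1.003
```

Call:
{"fn": "servo_tool", "kwargs": {
  "deltas": [
    [[0, 0, 0, 0], [0, 0, -0.1, 0], [0, 0, -0.2, 0], [0, 0, -0.3, 0], [0, 0, -0.4, 0]]
  ]
}}

```text
time: 43.3
eef_pos: [0.576, 0.029, 0.1556]
tcp_rot: [-0.066, 0.704, 0.067, 0.704]
contact_force: [0.5, 1.1, -0.9]
opening: 1.001
```

Call:
{"fn": "servo_tool", "kwargs": {
  "deltas": [
    [[0, 0, -0.15, 0], [0, 0, -0.3, 0], [0, 0, -0.42, 0], [0, 0, -0.5, 0], [0, 0, -0.55, 0]]
  ]
}}

```text
time: 43.8
eef_pos: [0.5762, 0.0297, 0.1009]
tcp_rot: [-0.067, 0.704, 0.067, 0.703]
contact_force: [0.8, 0.2, 0.3]
opening: 1.003
```

Call:
{"fn": "servo_tool", "kwargs": {
  "deltas": [
    [[0, 0, 0, 0], [0, 0, 0, 0], [0, 0, 0, 0], [0, 0, 0, 0], [0, 0, 0, 0]]
  ],
  "claw": -1,
  "force": 50
}}

```text
time: 44.3
eef_pos: [0.5772, 0.0296, 0.1031]
tcp_rot: [-0.067, 0.703, 0.067, 0.705]
contact_force: [-1.3, 0.2, 2.3]
opening: 0.647
```

Call:
{"fn": "servo_tool", "kwargs": {
  "deltas": [
    [[0, 0, 0, 0], [0, 0, 0, 0], [0, 0, 0, 0], [0, 0, 0, 0], [0, 0, 0, 0]]
  ]
}}

```text
time: 44.8
eef_pos: [0.5773, 0.0296, 0.1031]
tcp_rot: [-0.067, 0.703, 0.067, 0.705]
contact_force: [-0.8, -0.3, 5.0]
opening: 0.641
```

Call:
{"fn": "servo_tool", "kwargs": {
  "deltas": [
    [[0, 0, 0.02, 0], [0, 0, 0.05, 0], [0, 0, 0.08, 0], [0, 0, 0.1, 0], [0, 0, 0.1, 0]]
  ]
}}

```text
time: 45.3
eef_pos: [0.5766, 0.0296, 0.1121]
tcp_rot: [-0.067, 0.704, 0.067, 0.704]
contact_force: [1.1, 0.0, -2.2]
opening: 0.639
```

Held again. Now the shift, then lowering.

Call:
{"fn": "servo_tool", "kwargs": {
  "deltas": [
    [[-0.002, 0.01, 0, 0], [-0.004, 0.02, 0, 0], [-0.007, 0.04, 0, 0], [-0.007, 0.04, -0.03, 0], [-0.007, 0.04, -0.06, 0]]
  ]
}}

```text
time: 45.8
eef_pos: [0.5759, 0.0337, 0.1059]
tcp_rot: [-0.067, 0.704, 0.067, 0.704]
contact_force: [0.0, -0.6, -2.6]
opening: 0.645
```

Call:
{"fn": "servo_tool", "kwargs": {
  "deltas": [
    [[0, 0, -0.005, 0], [0, 0, -0.01, 0], [0, 0, -0.015, 0], [0, 0, -0.02, 0], [0, 0, -0.02, 0]]
  ]
}}

```text
time: 46.3
eef_pos: [0.5759, 0.0336, 0.1041]
tcp_rot: [-0.067, 0.704, 0.067, 0.704]
contact_force: [-0.3, 1.0, -3.4]
opening: 0.64
```

Call:
{"fn": "servo_tool", "kwargs": {
  "deltas": [
    [[0, 0, -0.003, 0], [0, 0, -0.006, 0], [0, 0, -0.01, 0], [0, 0, -0.01, 0], [0, 0, -0.01, 0]]
  ]
}}

```text
time: 46.8
eef_pos: [0.5759, 0.0336, 0.1031]
tcp_rot: [-0.067, 0.704, 0.067, 0.704]
contact_force: [-0.4, 0.0, -2.5]
opening: 0.643
```

Call:
{"fn": "servo_tool", "kwargs": {
  "deltas": [
    [[0, 0, -0.003, 0], [0, 0, -0.006, 0], [0, 0, -0.01, 0], [0, 0, -0.01, 0], [0, 0, -0.01, 0]]
  ]
}}

```text
time: 47.3
eef_pos: [0.5762, 0.0336, 0.1031]
tcp_rot: [-0.067, 0.704, 0.067, 0.704]
contact_force: [-3.5, -0.1, 4.9]
opening: 0.639
```

Call:
{"fn": "servo_tool", "kwargs": {
  "deltas": [
    [[0, 0, 0, 0], [0, 0, 0, 0], [0, 0, 0, 0], [0, 0, 0, 0], [0, 0, 0, 0]]
  ],
  "claw": 1
}}

```text
time: 47.8
eef_pos: [0.5759, 0.0336, 0.102]
tcp_rot: [-0.067, 0.704, 0.067, 0.704]
contact_force: [-0.7, -0.7, -0.1]
opening: 0.998
```

Call:
{"fn": "servo_tool", "kwargs": {
  "deltas": [
    [[0, 0, 0.05, 0], [0, 0, 0.2, 0], [0, 0, 0.45, 0], [0, 0, 0.7, 0], [0, 0, 0.95, 0]]
  ]
}}

```text
time: 48.3
eef_pos: [0.5762, 0.0336, 0.1996]
tcp_rot: [-0.067, 0.703, 0.067, 0.705]
contact_force: [0.1, 0.0, 0.6]
opening: 1.001
```

Call:
{"fn": "servo_tool", "kwargs": {
  "deltas": [
    [[-0.1, -0.1, 0, 0], [-0.2, -0.3, 0, 0], [-0.3, -0.5, 0, 0], [-0.4, -0.7, 0, 0], [-0.5, -1.0, 0, 0]]
  ]
}}

```text
time: 48.8
eef_pos: [0.5246, -0.0667, 0.1969]
tcp_rot: [-0.067, 0.704, 0.067, 0.704]
contact_force: [0.4, -0.2, 0.0]
opening: 1.003
```

Call:
{"fn": "servo_tool", "kwargs": {
  "deltas": [
    [[0, -0.2, 0, 0], [0, -0.4, 0, 0], [0, -0.6, 0, 0], [0, -0.8, 0, 0], [0, -1.0, 0, 0]]
  ]
}}

```text
time: 49.3
eef_pos: [0.525, -0.1674, 0.1969]
tcp_rot: [-0.067, 0.704, 0.067, 0.704]
contact_force: [0.4, -0.9, -0.4]
opening: 1.005
```

Run:
```python
from fit import *
b=read_camera("top"); a=read_camera("scene")
print(fit("top",b,.056,.2,.12,(.577,.03)),fit("scene",a,.056,.2,.12,(.577,.03)),fit("top",b,.12,.24,.015,(.577,.03)))
A=cv2.resize(a[170:310,240:400],(480,420),interpolation=2); B=cv2.resize(b[190:290,255:375],(320,267),interpolation=2)
cv2.imwrite("pics/s14.png",np.hstack([A,cv2.copyMakeBorder(B,0,153,0,0,cv2.BORDER_CONSTANT)]))
print(get_state()["time"])
```

```text
(array([ 0.579 ,  0.029 , 10.6966]), -231) (array([ 0.5747,  0.0329, 11.2361]), -313) (array([ 0.5753,  0.0304, 10.2926]), -283)
49.4
```

```bash
python3 -c "
from plant import *
print(recognise('scene','cup_mid')[:2],recognise('scene','post_a_mid')[:2]); print(sign_off())"
```

```text
[{'at': [0.5619, 0.0387, 0.0484], 'p': 0.95}, {'at': [0.7375, 0.2091, 0.0414], 'p': 0.78}] [{'at': [0.549, 0.1162, 0.0563], 'p': 0.86}]
the job is handed in; nothing more can be done
None
```

The kiln shelf is packed and handed in at about 49.5 s of the 93 s allowed. Both tall posts stand on their ring marks, the cup is upright midway between them, and the bridge slab lies across both posts. I did not touch the short post, the jar, the timer or the purple cup. Nothing fell, and contact forces stayed below about 8 N.

- **Bridge:** I first laid it about 4 mm off along its length, so I regripped it and shifted it 4 mm.
- **Bridge fits after the shift:** the top camera puts it at (0.579, 0.029) and the scene camera at (0.575, 0.033), with a yaw of 10.7 to 11.2°. The shelf centre is about (0.576, 0.030), with a yaw of 10.3 to 10.8°. The two cameras disagree by about 4 mm, with the shelf centre between them.
- **Cup and posts:** before the bridge went on, the top camera put the cup at (0.5765, 0.030) and the midpoint of the posts at (0.576, 0.029). After the shift, the scene network still found the cup and one tall post standing. It did not report the second post.
- **Not checked:** the picture limit was reached, so I could not view the scene after the shift. That state rests on the numerical fits, the network and the force readings as the bridge was set down.

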